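# Snap the battery cover onto the box on the rotary stage

### The job

Turn the rotary stage by its upright post until the post and pointer line stand at the index mark on the base. Then lift the battery cover off the sloping rest, lay it level on the open battery box, and press it down near both ends until all four spring clips have snapped over its long edges and it is fully home along every edge. Leave the stage at its mark, let go of everything, and do not disturb the other things on the bench.

Things in the scene. Friction and masses are not known exactly. Their poses are not given: they have to be found in the camera images.
- stage (a joint): turn of the rotary stage's round aluminium plate (236 mm across, its top 30 mm above the bench) about its upright axis, in rad, seen from above anticlockwise positive; 0 is exactly at the index mark. It turns against a light drag of about 3 N at the post, stays where it is left, and starts at +0.6 to +1.4, so it has to be turned clockwise
- stage_mark (a point): the fixed index mark: a small white line on top of a dark steel block that stands off the stage's base just outside the plate's rim, its top 33 mm above the bench; this point lies 138 mm from the stage's axis and its x axis points from the mark towards the axis
- stage_post (a point): steel post, 16 mm in diameter, upright near the plate's rim, 92 mm from the stage's axis, with a white pointer line on the plate outside it; it rises 46 mm above the plate, to 76 mm above the bench, with a collar 26 mm across and 6 mm high at its foot; this point is on its axis, 11 mm below its upper end, 65 mm above the bench
- box_seat (a point): open grey battery box with two AA cells in it, fixed on the middle of the plate, 62 x 130 mm, long side along this point's y axis. This point is the centre of the seat (upper edge of the walls), 56 mm above the bench, on the stage's axis; it turns with the plate. Guides at both ends flare outward, up to 21 mm above the seat; between them the cover has about 1.5 mm of play each way
- cover_grip (a point): grey battery cover, a plate 60 x 128 x 6 mm, 0.06 kg, with a central grip rib on top, 12 mm wide (along x), 36 mm long (along y), 19 mm high. This point is in the rib, 16 mm above the plate's underside, 9 mm below the rib's top. x runs across the cover, y along it, z out of its upper face; it may go on either way round. It starts on the rest, sloping by 30 degrees, its long side up the slope
- cover_corner_0 (a point): corner of the cover's underside at x -28, y -60 mm from its middle
- cover_corner_1 (a point): corner of the cover's underside at x -28, y +60 mm from its middle
- cover_corner_2 (a point): corner of the cover's underside at x +28, y -60 mm from its middle
- cover_corner_3 (a point): corner of the cover's underside at x +28, y +60 mm from its middle
- rest: fixed metal rest, foot 80 x 150 mm (x, y), with a plate 72 mm wide that slopes up by 30 degrees along the rest's -y (to the robot's right), a low lip at its lower end and a low rail at each side of the lower half; highest point about 100 mm above the bench; origin at the centre of its underside
- tip_tin: bystander: open round tin with brass wool, 60 mm across, 28 mm high, origin at the centre of its underside
- driver_silver: bystander: silver precision screwdriver, 98 mm long, 20 mm thick, lying, origin at its underside
- logic_board: bystander: small bare blue circuit board, 36 x 62 x 4 mm, origin at its underside
- ipa_bottle: bystander: white square bottle with a steel press top, 59 x 58 x 122 mm, origin at the centre of its underside
- clip_nose (a point): one of four spring clips (x +-31.5, y +-46 mm from the seat's centre, this one at +x +y): round steel nose 8 mm thick, upper side 12 mm above the seat. A cover laid on rests on the noses, its underside about 10 mm above the seat; pressed with about 5 N per clip (20 N in the middle, 10 N near one end) it snaps under them and its underside meets the seat
- cover_press_0 (a point): middle of the dark pad (34 x 30 mm) on the cover's upper face, where it is pressed, at y -42 mm from its middle; pressed fully home it is 62 mm above the bench
- cover_press_1 (a point): middle of the dark pad (34 x 30 mm) on the cover's upper face, where it is pressed, at y +42 mm from its middle; pressed fully home it is 62 mm above the bench

How it is judged (in metres and radians):
On the way, in this order (a step that is already met when the one before it is completed fails the run):
1. the stage stands at its index mark, within 0.09 rad (value of joint stage between -0.09 and 0.09 rad), for 0.2 s.
2. the cover lies over the battery box (horizontal distance between cover_grip and box_seat below 0.006 m and z of cover_grip in the frame of box_seat below 0.032 m and angle between cover_grip's own z axis and vertical below 0.15 rad), for 0.1 s.
At the end, for the whole second after the job is handed in: The stage is within 0.09 rad (5 degrees) of its mark; the cover is the right way up on the box, within 5 mm of its centre and at rest, and all four corners of its underside are less than 3 mm above the seat (an unsnapped corner stands about 10 mm proud) (all of step 1 and z of each of cover_corner_0, cover_corner_1, cover_corner_2, cover_corner_3 in the frame of box_seat below 0.003 m and horizontal distance between cover_grip and box_seat below 0.005 m and z of cover_grip in the frame of box_seat above 0.012 m and linear speed of cover below 0.02 m/s); the robot touches nothing.
It fails at once if a bystander (tin, screwdriver, circuit board or bottle) is moved by more than 30 mm (distance of any of tip_tin, driver_silver, logic_board, ipa_bottle from where it was at the start of the episode above 0.03 m).
It also fails if it takes over 64 s, if anything falls off the work surface, if the arm or the gripper's body presses on something with over 40 N, if the wrist force passes 120 N, or if a joint passes its speed limit or range.

### The arm

A 6-joint arm with a two-finger parallel gripper is mounted at the origin on a cart in front of the work surface, level with it; the furniture and walls round the work are solid. World frame = base frame: x ahead of the robot, y to its left, z up, the work surface at z = 0. Lengths are in m, angles in degrees, forces in N, time in s.
With the tool pointing down it reaches from about 0.4 to 0.825 m from the base axis. Payload 7 kg.
Tool frame: the origin (TCP) lies midway between the tips of the shut fingers; the grasp point (between the pads) lies 19 mm behind it; z points along the fingers, y is the line along which they close (so a half turn about z gives the same grasp; the last joint's range is limited). The gripper opens to 88 mm and grips with 3 to 60 N. Pads are 19 mm wide; open, the fingers measure 130 mm over their backs; the gripper's body (78 mm by 193 mm) begins 47 mm behind the grasp point.
Start: joints at [-54.769, 20.546, 0.682, 0, -70.136, -16.507], TCP at [0.217, -0.639, 0.227] pointing down, gripper open.
Joint ranges: [-176.03, 176.03], [-82.01, 121.73], [-58.28, 71.71], [-173.87, 95.51], [-174.79, -0.11], [-173.66, 173.66]. Speed limits (degrees/s): [136.94, 136.94, 172.46, 180, 180, 180].

### API

Orientations are given as a 3x3 rotation matrix whose columns are the frame's x, y, z axes.
In Python, from rig import robot gives the robot as it stands. Calls block until the motion is done:
- robot.goto(position, orientation): joint-space move of the TCP to a pose.
- robot.servo_line(position, ori=None, speed=0.15): straight line of the TCP; ori=None keeps the orientation; speed is the mean speed in m/s.
- robot.movej(angles): joint-space move.
- robot.move_gripper(opening): opening from 0.0 (shut) to 1.0 (fully open); the grip force is fixed at half the most; returns when the fingers have stopped.
- robot.dwell(seconds).
- robot.ik(position, orientation): joint angles nearest the present ones, or None.
- robot.grab_frame(name): name is "scene" or "top" or "wrist"; returns (picture, depth): 420x560x3 uint8, red, green, blue; 420x560 float32, m along the optical axis (not along the pixel's ray), 0 where there is no reading.
- robot.camera_info(name): a dict with "vfov" (degrees; the focal length in pixels is half the picture's height over the tangent of half this angle, whatever the lens; pixels are square), "cx", "cy" (the principal point, pixels), "view" (4x4, takes a point from world to camera coordinates); the wrist camera has in their place "T_tool_cam" (4x4, takes a point from camera to tool coordinates, whose origin is the TCP and whose axes are the flange's). Camera axes: x right, y down, z forward; pixel columns grow to the right and rows downward; lengths in m; the calibration is good to about 2 mm. A picture is of the moment at which its call begins: read the wrist's pose just before it. camera_info takes no time and is no camera call.
A pose or a line that the arm cannot do raises robot.Unreachable and nothing moves.
- robot.job_done(): hands the job in; it is judged then, once.
Readings, each from a call of its own:
- robot.read_t(): time.
- robot.read_qpos(): joint angles.
- robot.read_qvel(): joint speeds.
- robot.read_effort(): joint torques, N m.
- robot.read_position(): TCP position.
- robot.read_tcp_rot(): TCP orientation.
- robot.read_force(): force on the tool from outside, world axes, zero at the start.
- robot.read_ft_torque(): the same for the moment, N m.
- robot.read_grip_width(): opening from 0.0 (shut) to 1.0 (fully open).
- robot.read_finger_force(): force on a finger pad.
Only numpy, scipy, OpenCV 4.12 (cv2) and the standard library are available. Lean on these libraries where they do the work, as an engineer would, in place of code of your own. Each camera call takes 0.05 s, during which the arm holds its last target. There are 200 camera calls.

## Working session

There is one attempt and no reset: what is moved stays moved. The work goes in short steps, each a Python script; the robot and the scene stay as the last script left them, time stands still between calls to the robot, and variables do not carry over. Pictures are saved under pics/ and viewed, at most 10 in all, crops included, and the job is handed in when it is done.

```bash
mkdir -p pics; ls
cat > h.py <<'E'
import numpy as np, cv2
from rig import robot
def cam(name):
    ci=robot.camera_info(name)
    if 'view' in ci: Twc=np.linalg.inv(np.array(ci['view']))
    else:
        T=np.eye(4);T[:3,:3]=np.array(robot.read_tcp_rot());T[:3,3]=robot.read_position()
        Twc=T@np.array(ci['T_tool_cam'])
    f=210/np.tan(np.radians(ci['vfov']/2))
    return Twc,f,ci['cx'],ci['cy']
def cloud(name,save=None):
    Twc,f,cx,cy=cam(name)
    im,d=robot.grab_frame(name)
    v,u=np.mgrid[:420,:560]
    P=np.stack([(u-cx)/f*d,(v-cy)/f*d,d,np.ones_like(d)],-1)@Twc.T
    P=P[...,:3].copy(); P[d<=0]=np.nan
    if save:
        cv2.imwrite(f'pics/{save}.png',im[...,::-1]); np.savez(f'pics/{save}.npz',P=P,im=im)
    return im,P
def down(a):  # tool pointing down, tool y axis (closing) at angle a deg from world x
    a=np.radians(a); y=np.array([np.cos(a),np.sin(a),0]); z=np.array([0,0,-1.])
    return np.stack([np.cross(y,z),y,z],1)
E
python3 - <<'E'
from h import *
im,P=cloud('top','top0'); im2,P2=cloud('scene','scene0')
cv2.imwrite('pics/a.png',im[...,::-1]); 
print(robot.read_t(), robot.read_tcp_rot(), robot.read_position())
print(robot.camera_info('top'),robot.camera_info('scene'),robot.camera_info('wrist'))
E
```

```text
pics
0.1 [[-9.47095304e-01 -3.20951930e-01 -5.86475715e-04]
 [-3.20952442e-01  9.47094358e-01  1.34457414e-03]
 [ 1.23904174e-04  1.46167067e-03 -9.99998924e-01]] [ 0.21653812 -0.63887027  0.22573319]
{'vfov': 45.23861924230024, 'cx': 275.04132482172633, 'cy': 211.2295532374394, 'view': array([[ 0.01040421, -0.99983484, -0.01490105, -0.07866274],
       [-0.99377505, -0.00868588, -0.11106618,  0.52283109],
       [ 0.11091841,  0.01596385, -0.99370129,  1.29009963],
       [ 0.        ,  0.        ,  0.        ,  1.        ]])} {'vfov': 43.47872647232463, 'cx': 270.39950745768346, 'cy': 214.65209957466104, 'view': array([[ 0.63082233, -0.77572269, -0.01781818, -0.40890476],
       [-0.51870066, -0.40450947, -0.75320762,  0.3124946 ],
       [ 0.57707262,  0.48438249, -0.65754148,  1.50474613],
       [ 0.        ,  0.        ,  0.        ,  1.        ]])} {'vfov': 64.48697050742689, 'cx': 282.06534521836574, 'cy': 208.84083782184356, 'T_tool_cam': array([[ 4.40267052e-06, -9.66068985e-01, -2.58284177e-01,
         7.00730010e-02],
       [ 9.99999423e-01,  2.81647135e-04, -1.03640841e-03,
        -9.17546546e-04],
       [ 1.07398702e-03, -2.58284024e-01,  9.66068429e-01,
        -1.56788596e-01],
       [ 0.00000000e+00,  0.00000000e+00,  0.00000000e+00,
         1.00000000e+00]])}
```

View pics/top0.png

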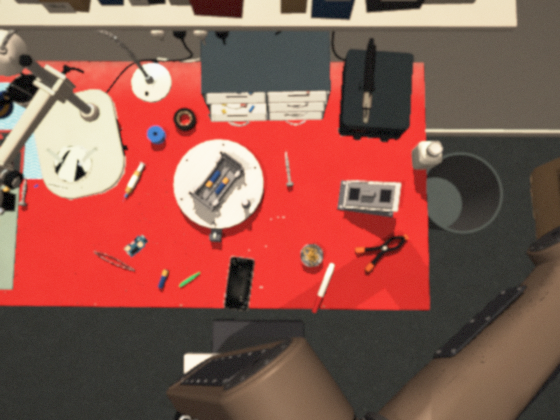

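View pics/scene0.png

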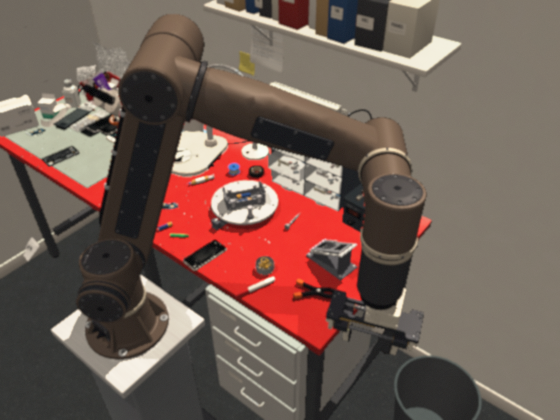

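The top view shows the stage plate centred near (218,184), the index block near (216,236), the post near (247,204), and the cover on the rest near (370,196). Enlarging and measuring next.

Run:
```python
from h import *
D=np.load('pics/top0.npz'); P=D['P']; im=D['im']
a=cv2.resize(im[130:250,165:275],None,fx=5,fy=5,interpolation=cv2.INTER_CUBIC)[:,:,::-1]
b=cv2.resize(im[165:230,330:410],None,fx=5,fy=5,interpolation=cv2.INTER_CUBIC)[:,:,::-1]
# draw together 800x600: a is 550x600
c=np.zeros((600,800,3),np.uint8); c[:,:550]=a; b=cv2.resize(b,(250,203)); c[:203,550:]=b
cv2.imwrite('pics/crop1.png',c)
m=(abs(P[...,2]-.030)<.006); n,l,s,_=cv2.connectedComponentsWithStats(m.astype(np.uint8))
k=l==l[184-25,190]; print('plate comp',k.sum(),l[159,190])
pts=P[k]; (cx,cy),r=cv2.minEnclosingCircle(pts[:,:2].astype(np.float32)); print(cx,cy,r,np.median(pts[:,2]))
for (u,v) in [(247,204),(248,202),(216,236),(216,238),(218,184),(370,196),(350,196),(390,196),(345,183),(397,183),(343,208),(397,210)]: print(u,v,P[v,u].round(4))
```

```text
plate comp 4402 69
0.596176028251648 0.0762062668800354 0.11827845871448517 0.030563315792470402
247 204 [ 0.5362 -0.0033  0.0749]
248 202 [ 0.5415 -0.0056  0.073 ]
216 236 [0.4574 0.0799 0.0262]
216 238 [0.452  0.0794 0.029 ]
218 184 [0.5933 0.0765 0.0359]
370 196 [ 0.5577 -0.312   0.0854]
350 196 [ 0.5634 -0.2678  0.0422]
390 196 [ 0.5567 -0.3598  0.0953]
345 183 [ 0.6026 -0.2587  0.0123]
397 183 [ 0.5896 -0.3778  0.0947]
343 208 [ 0.5362 -0.2537  0.0068]
397 210 [ 0.5217 -0.3764  0.096 ]
```

View pics/crop1.png

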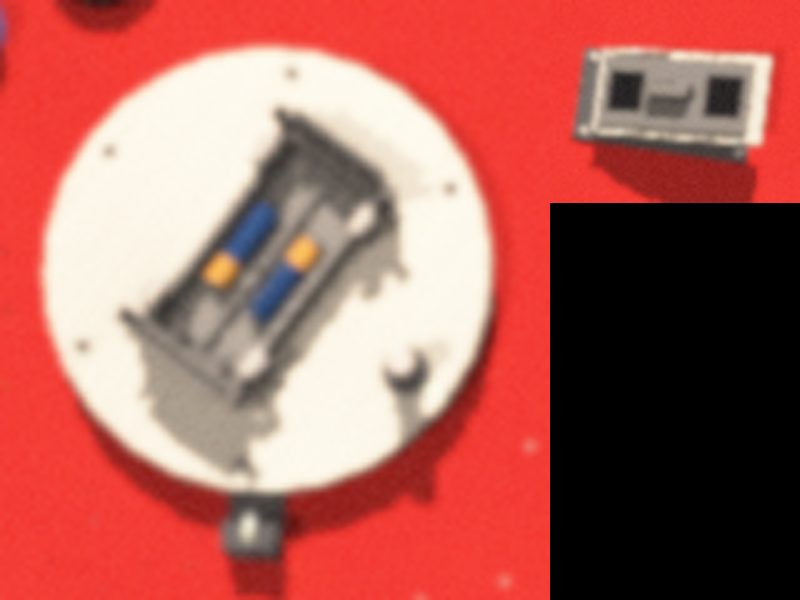

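The crop shows the post top at about (246,203), the white index line at about (215,235.6), and the cover with its rib at about (369,197) on the rest. Next I turn the stage, taking one wrist look at the cover on the way.

```bash
cat >> h.py <<'E'
def ray(name,u,v,z,C=None):
    Twc,f,cx,cy=C or cam(name)
    d=Twc[:3,:3]@np.array([(u-cx)/f,(v-cy)/f,1.]); o=Twc[:3,3]
    return o+d*(z-o[2])/d[2]
E
python3 - <<'E'
from h import *
print(robot.read_qpos())
for a in (0,180): print(a,robot.ik([.557,-.31,.22],down(a)))
mark=ray('top',215,235.6,.033); post=ray('top',246,203,.076); print(mark,post)
c=np.array([.596,.076])
for p in(mark,post): d=p[:2]-c; print(np.linalg.norm(d),np.degrees(np.arctan2(d[1],d[0])))
th=np.degrees(np.arctan2(*(post[:2]-c)[::-1]))
for a in (th-90,th+90): print(a,robot.ik([post[0],post[1],.046],down(a)), robot.ik([c[0]-.092,c[1],.046],down(a-53)))
robot.goto([.557,-.30,.24],down(0))
print(robot.read_t())
cloud('wrist','w1'); print(robot.read_position())
E
```

```text
[-5.47676322e+01  2.05864735e+01  6.40099712e-01 -1.80709561e-02
 -7.01359387e+01 -1.65056860e+01]
0 [ -11.58755245   17.27980697   -4.92541547    0.          -67.79477756
 -168.41244755]
180 [-11.58755245  17.27980697  -4.92541547   0.         -67.79477756
  11.58755245]
[0.45799447 0.08160936 0.033     ] [ 0.53855605 -0.00076669  0.076     ]
0.13811948014553663 177.6724437105725
0.0958797842406561 -126.80724021808568
-216.80724021808567 [ 20.78158601  18.71776909 -29.28572494   0.         -41.99650597
 -57.58882623] [ 3.06799965e+01  1.64401382e+01 -3.29152484e+01 -2.54444375e-14
 -4.06446134e+01 -1.20487237e+02]
-36.80724021808568 [ 20.78158601  18.71776909 -29.28572494   0.         -41.99650597
 122.41117377] [ 3.06799965e+01  1.64401382e+01 -3.29152484e+01  2.54444375e-14
 -4.06446134e+01  5.95127633e+01]
2.375
[ 0.55677086 -0.30039488  0.23994541]
```

View pics/w1.png

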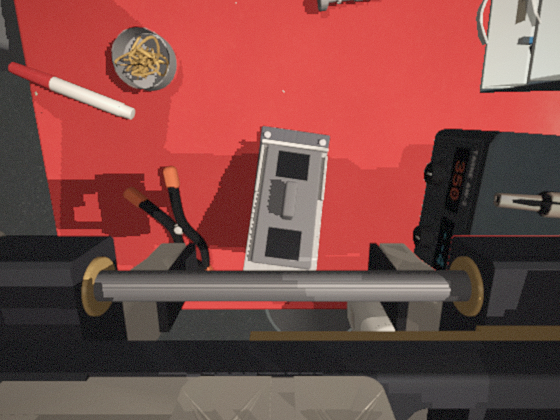

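The wrist view shows the cover with pads near (293,166) and (284,243) and the rib near (289,199); it is unobstructed except for its top edge. I fit its pose and turn the stage.

```bash
cat > turn.py <<'E'
from h import *
D=np.load('pics/w1.npz'); P=D['P']; im=D['im'].astype(int)
g=im.sum(2)/3
C=[]
dark=(g<60).astype(np.uint8); dark[:,:262]=0; dark[:,318:]=0; dark[:145]=0; dark[264:]=0
n,l,s,ce=cv2.connectedComponentsWithStats(dark)
idx=np.argsort(-s[1:,4])[:2]+1
for i in idx: C.append(np.nanmean(P[l==i],0)); print(s[i],ce[i],C[-1].round(4))
C.sort(key=lambda p:p[2])
m=np.zeros((420,560),bool); m[150:262,255:322]=1
pts=P[m]; pts=pts[~np.isnan(pts).any(1)]
y=(C[0]-C[1]); L=np.linalg.norm(y)   # downslope direction (+y world)
base=np.concatenate([P[l==i] for i in idx]); base=base[~np.isnan(base).any(1)]
mu=base.mean(0); nrm=np.linalg.svd(base-mu,full_matrices=False)[2][2]; nrm*=np.sign(nrm[2])
print('pad dist',L,'n',nrm,'slope',np.degrees(np.arccos(nrm[2])))
h=(pts-mu)@nrm; rib=pts[(h>.015)&(h<.022)]; print('rib n',len(rib),rib.mean(0),'h',np.median((rib-mu)@nrm))
mid=(C[0]+C[1])/2; print('mid pads',mid, 'grip', mid+nrm*.010, 'yaw',np.degrees(np.arctan2(-y[0],y[1])))
rt=rib.mean(0); print('rib-based grip', rt-nrm*.009)
rm=rib-rt; d=np.linalg.svd(rm,full_matrices=False)[2][0]; print('rib dir',d)
E
python3 turn.py
cat > t2.py <<'E'
from h import *
c=np.array([.596,.076]); R=.093; off=-36.8+126.8
def pose(th,z):
    t=np.radians(th); return [c[0]+R*np.cos(t),c[1]+R*np.sin(t),z],down(th+off)
robot.move_gripper(.5)
robot.goto(*pose(-126.8,.14))
p,o=pose(-126.8,.048); robot.servo_line(p,o,.1)
robot.move_gripper(0.0); print('w',robot.read_grip_width(),robot.read_force())
a0=-126.8; a1=177.7-360
for th in np.linspace(a0,a1,9)[1:]:
    p,o=pose(th,.048); robot.servo_line(p,o,.09)
    print(round(th,1),np.round(robot.read_force(),1))
robot.dwell(.2)
robot.move_gripper(.5)
p,o=pose(a1,.16); robot.servo_line(p,o,.15)
print('t',robot.read_t())
E
python3 t2.py
```

```text
[265 228  36  32 928] [282.8125     243.35344828] [ 0.5572 -0.3505  0.0875]
[276 151  33  29 767] [292.3767927  165.17470665] [ 0.5673 -0.2788  0.0456]
pad dist 0.08368997536363829 n [0.06847291 0.49556922 0.86586524] slope 30.018348512728604
rib n 429 [ 0.56386297 -0.30603937  0.08250021] h 0.018332222310651795
mid pads [ 0.5622709  -0.31465978  0.06654489] grip [ 0.56295563 -0.30970409  0.07520354] yaw -8.022264124755282
rib-based grip [ 0.56324671 -0.31049949  0.07470742]
rib dir [ 0.11975486  0.86077083 -0.49470431]
w 0.17425617195780485 [-0.12013384  0.47271752  2.40642189]
-133.7 [-1.8 -0.3  4.6]
-140.7 [-2.5 -0.7  5.8]
-147.6 [-3.9  1.   6.8]
-154.6 [-3.6  0.7  8.1]
-161.5 [-5.5  0.1  8.8]
-168.4 [-5.6  1.5  8.8]
-175.4 [-7.4  0.8 10.6]
-182.3 [-9.1  2.7 11.3]
t 13.1833
```

Run:
```python
from h import *
robot.goto([.485,.076,.26],down(-90))
im,P=cloud('wrist','w2'); print(robot.read_t(),robot.read_force())
cv2.imwrite('pics/w2c.png',cv2.resize(im[0:330,100:540],None,fx=1.8,fy=1.8,interpolation=cv2.INTER_CUBIC)[...,::-1])
```

```text
13.725 [-0.15841264  0.248155   -1.08450103]
```

View pics/w2c.png

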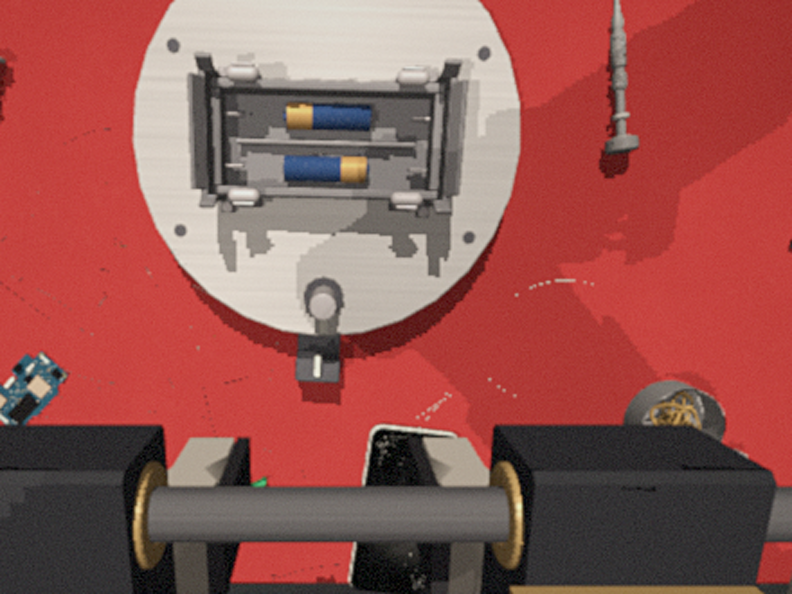

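The picture shows the post top at crop (322,304), the index line at (318,367), and the four clip noses at (243,73), (413,76), (243,197) and (407,200). The pointer appears to be close to the mark.

Run:
```python
from h import *
C=cam('wrist'); R=lambda u,v,z: ray('',100+u/1.8,v/1.8,z,C)
N=[R(u,v,.066) for u,v in [(243,73),(413,76),(243,197),(407,200)]]
for n in N: print(n.round(4))
c=np.mean(N,0); d=(N[1]+N[3]-N[0]-N[2])[:2]; print('c',c,'long axis deg',np.degrees(np.arctan2(d[1],d[0])))
mark=R(318,367,.033); post=R(322,304,.076); print(mark,post)
D=np.load('pics/w2.npz'); P=D['P']
m=(abs(P[...,2]-.030)<.004); n,l,s,_=cv2.connectedComponentsWithStats(m.astype(np.uint8))
k=np.argmax(s[1:,4])+1
cs,_=cv2.findContours((l==k).astype(np.uint8),cv2.RETR_EXTERNAL,cv2.CHAIN_APPROX_NONE)
q=max(cs,key=len)[:,0]; q=q[q[:,1]>3]; p=P[q[:,1],q[:,0],:2]
from scipy.optimize import least_squares
r=least_squares(lambda x:np.hypot(p[:,0]-x[0],p[:,1]-x[1])-.118,[.596,.076],loss='soft_l1',f_scale=.001); print('plate',r.x, np.median(abs(r.fun)), np.median(P[l==k][:,2]))
# box edges from depth: seat walls height
zz=P[...,2]; m=(zz>.052)&(zz<.060)&(np.hypot(P[...,0]-.596,P[...,1]-.076)<.09)
b=P[m][:,:2].astype(np.float32); print('wall',cv2.minAreaRect(b),np.median(zz[m]))
for pp in (mark,post):
  for c0 in (c[:2],r.x):
    e=pp[:2]-c0; print(np.hypot(*e),np.degrees(np.arctan2(e[1],e[0])))
```

```text
[0.6262 0.1194 0.066 ]
[0.6248 0.0289 0.066 ]
[0.5631 0.1217 0.066 ]
[0.5615 0.0299 0.066 ]
c [0.59389467 0.07497498 0.066     ] long axis deg -90.95996531224395
[0.45653671 0.08069071 0.033     ] [0.50448717 0.07761001 0.076     ]
plate [0.59714858 0.07528355] 0.0009352227352152562 0.028542622135347806
wall ((0.5681590437889099, 0.07611504197120667), (0.13164255023002625, 0.12265761196613312), 88.39665985107422) 0.05442232881061965
0.13747682372576686 177.61718611546004
0.1407157914712115 177.79780392317224
0.08944632148162864 178.3118580587061
0.09269061183521692 178.56176968878654
```

The stage is about 0.8° (0.013 rad) off the mark, which is fine. The box axis is at about (0.5955, 0.076) with its long axis at about 88.6°. Next is the cover grasp, with the tool normal to the slope.

```bash
cat > g.py <<'E'
from h import *
n=np.array([.0645,.4958,.866]); n/=np.linalg.norm(n)
yc=np.array([.12,.859,-.4975]); yc-=n*(yc@n); yc/=np.linalg.norm(yc)
O=np.stack([-yc,np.cross(n,yc),-n],1); print(np.linalg.det(O))
face=np.array([.562,-.3145,.0663])   # upper-face middle
at=lambda h:list(face+n*h)
print(robot.ik(at(.06),O),robot.ik(at(.0),O))
robot.move_gripper(.45)
robot.goto([.54,-.1,.22],down(180))
robot.goto(at(.065),O)
robot.servo_line(at(.012),O,.1)
robot.dwell(.1); f0=np.array(robot.read_force())
for h in np.arange(.010,-.0061,-.0015):
    robot.servo_line(at(h),O,.03); f=(np.array(robot.read_force())-f0)@n
    if f>4: break
print('contact h',h,f,robot.read_t(),robot.read_position())
h+=.002; robot.servo_line(at(h),O,.03)
robot.move_gripper(0.); robot.dwell(.1)
print('grip',robot.read_grip_width(),robot.read_finger_force(),np.array(robot.read_force())-f0)
robot.servo_line(at(h+.02),O,.05)
print(robot.read_grip_width(),np.array(robot.read_force())-f0,robot.read_t())
E
python3 g.py
```

```text
1.0000000000000002
[  4.75273081  21.16518862 -34.74808461  40.48270857 -48.83826392
 -43.77376652] [  0.0906759   24.74472704 -38.80930824  48.14066728 -41.72677913
 -48.90964732]
contact h -0.000499999999999997 18.917285082074553 18.7833 [ 0.56242737 -0.31415996  0.06734369]
grip 0.13509315024979965 29.873007237911224 [ 0.76923801 -0.17454131  0.16467485]
0.13539122337572027 [-0.31939148 -1.27623798 -2.01673492] 20.25
```

Grasped (width 11.9 mm). Now I carry the cover to hover over the box and check the alignment with the wrist camera.

Run:
```python
from h import *
p=np.array(robot.read_position()); O=np.array(robot.read_tcp_rot())
robot.servo_line(list(p+[0,.03,.08]),O,.2)
robot.goto([.5955,.076,.17],down(178.6))
robot.servo_line([.5955,.076,.098],down(178.6),.1)
robot.dwell(.1)
im,P=cloud('wrist','w3'); print(robot.read_t(),robot.read_position(),robot.read_grip_width(),robot.read_force())
im2,_=cloud('scene','s3')
a=cv2.resize(im[20:260,120:440],(800,600),interpolation=cv2.INTER_CUBIC)
cv2.imwrite('pics/w3c.png',a[...,::-1])
```

```text
23.1333 [0.59596557 0.07618486 0.0988123 ] 0.13672870787160857 [ 0.53879932 -0.4016706  -0.46229333]
```

View pics/w3c.png

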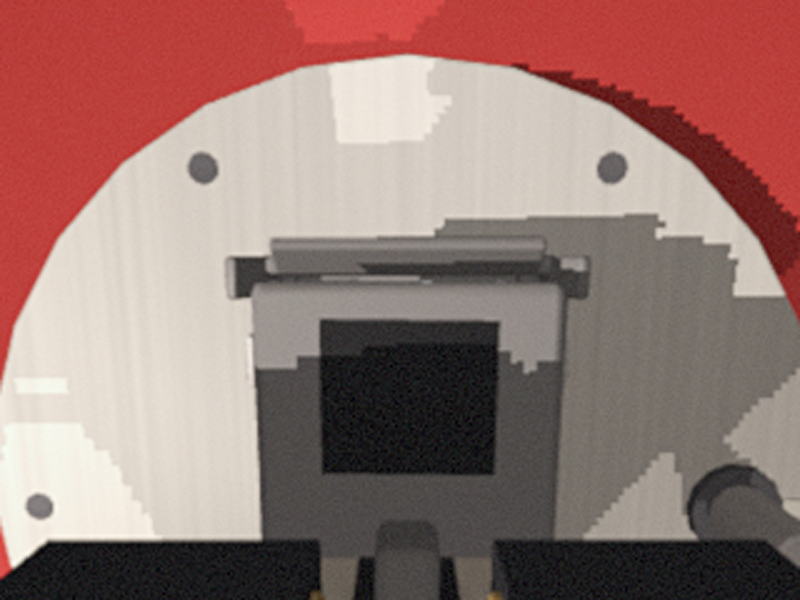

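The cover is centred between the end guides: cover edges at crop 253–565, guide lugs at 228–588, both with their middle near 408. The yaw matches to within about 1°. I check tilt and the lengthwise offset from depth.

Run:
```python
from h import *
from scipy.optimize import least_squares
D=np.load('pics/w3.npz'); P=D['P']
C=cam('wrist'); R=lambda u,v,z: ray('',120+u/2.5,20+v/2.5,z,C)
m=(abs(P[...,2]-.029)<.005); n,l,s,_=cv2.connectedComponentsWithStats(m.astype(np.uint8)); k=np.argmax(s[1:,4])+1
# arc: topmost plate pixel per column
u=np.arange(130,430); v=np.array([np.argmax(l[:,x]==k) for x in u]); ok=(v>3)&(v<150); p=P[v[ok],u[ok],:2]
r=least_squares(lambda x:np.hypot(p[:,0]-x[0],p[:,1]-x[1])-.118,[.596,.076],loss='soft_l1',f_scale=.001); print('axis',r.x,np.median(abs(r.fun)))
# cover plane in crop rows 300..520, cols 275..545
q=P[140:226,232:336].reshape(-1,3); q=q[(q[:,2]>.08)&(q[:,2]<.11)]; mu=q.mean(0); nn=np.linalg.svd(q-mu,full_matrices=False)[2][2]; nn*=np.sign(nn[2]); print('cover n',nn.round(4),'mu',mu.round(4),'tcp z',robot.read_position()[2])
zf=mu[2]
e=[R(255,285,zf),R(563,287,zf)]; print('end edge',e,np.mean(e,0))
pc=R(409,396,zf); print('pad centre',pc)
s2=[R(203,168,.03),R(612,168,.03),R(40,506,.03)]; print('screws',s2)
gu=[R(272,241,.077),R(545,239,.077)]; print('flare outer top',gu)
```

```text
axis [0.59529726 0.07694638] 0.0002609342830280914
cover n [0.0024 0.0051 1.    ] mu [0.5942 0.0349 0.0976] tcp z 0.09874750083324918
end edge [array([0.62194989, 0.01115771, 0.09762004]), array([0.56490887, 0.01290593, 0.09762004])] [0.59342938 0.01203182 0.09762004]
pad centre [0.59391181 0.03262038 0.09762004]
screws [array([ 0.64517107, -0.01587245,  0.03      ]), array([ 0.54070705, -0.01332747,  0.03      ]), array([0.69926805, 0.07323643, 0.03      ])]
flare outer top [array([0.621469 , 0.0031211, 0.077    ]), array([0.56507587, 0.00409475, 0.077     ])]
```

The cover is level and aligned to within about 1–2 mm, so I lower it with force monitoring.

Run:
```python
from h import *
O=down(178.6); f0=np.array(robot.read_force())
z=.098
while z>.0655:
    z-=.0015; robot.servo_line([.5955,.076,z],O,.04); f=np.array(robot.read_force())-f0
    if z<.085: print(round(z,4),f.round(1),round(robot.read_position()[2],4))
    if f[2]>12 or np.hypot(f[0],f[1])>10: break
im,P=cloud('wrist','w4'); print(robot.read_t(),robot.read_position(),robot.read_grip_width())
im2,_=cloud('scene','s4')
a=cv2.resize(im[20:260,120:440],(560,420),interpolation=cv2.INTER_CUBIC); b=cv2.resize(im2[160:250,190:310],(240,180),interpolation=cv2.INTER_CUBIC)
c=np.zeros((420,800,3),np.uint8); c[:,:560]=a; c[:180,560:]=b
cv2.imwrite('pics/w4c.png',c[...,::-1])
```

```text
0.0845 [ 1.4  0.1 -1. ] 0.0844
0.083 [ 0.   0.1 -0.5] 0.0829
0.0815 [ 1.  -0.8 -0.8] 0.0814
0.08 [-0.3  0.3  0.3] 0.0799
0.0785 [-0.2  0.3 -0.6] 0.0784
0.077 [ 0.1 -0.1  0. ] 0.0768
0.0755 [ 0.5 -0.3 -0.6] 0.0754
0.074 [-0.1  0.6  0. ] 0.0739
0.0725 [ 0.9  0.8 -0.3] 0.0725
0.071 [-0.8 -0.5  7.1] 0.0719
0.0695 [-2.9 -1.1 11.9] 0.0713
0.068 [-4.5 -0.5 16.9] 0.0704
28.2333 [0.59655672 0.07612099 0.07045205] 0.13596326047397994
```

View pics/w4c.png

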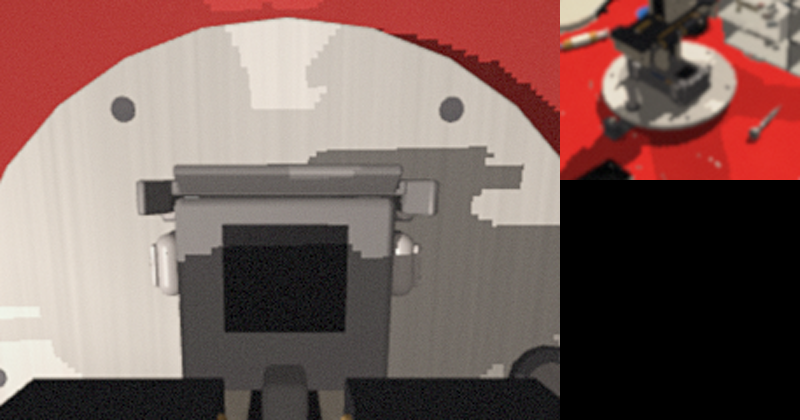

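The cover end sits between the guides, resting on the clip noses seen at (160,262) and (408,262). I keep pressing in the middle while still holding it.

Run:
```python
from h import *
O=down(178.6); z=.068; zp=.0704
while z>.055:
    z-=.001; robot.servo_line([.5955,.076,z],O,.04); f=np.array(robot.read_force()); p=robot.read_position()
    print(round(z,4),f.round(1),np.round(p,4),round(robot.read_grip_width(),3))
    if f[2]>34 or np.hypot(f[0],f[1])>15: break
print(robot.read_t())
```

```text
0.067 [-5.9 -0.5 18.3] [0.5966 0.0762 0.0697] 0.135
0.066 [-4.2  1.  14. ] [0.5964 0.0762 0.0682] 0.136
0.065 [ 0.7  0.6 -1.9] [0.5958 0.0762 0.0655] 0.133
0.064 [  5.1   0.3 -14.8] [0.5952 0.076  0.0624] 0.132
0.063 [  6.4   0.1 -15.1] [0.5954 0.076  0.062 ] 0.131
0.062 [ 2.8  0.9 -8.5] [0.5954 0.076  0.0619] 0.132
0.061 [-1.3  0.2  4.1] [0.5955 0.076  0.0619] 0.133
0.06 [-4.9  1.2 12.4] [0.5955 0.076  0.0618] 0.131
0.059 [-9.   1.5 20.1] [0.5955 0.076  0.0617] 0.131
0.058 [-12.4   0.5  28.4] [0.5955 0.076  0.0617] 0.133
0.057 [-15.7   1.7  35.6] [0.5955 0.076  0.0617] 0.131
31.0333
```

All four appear to have snapped: the TCP dropped to 0.0617 and stopped hard there. I let go, then press both end pads with shut fingers.

Run:
```python
from h import *
O=down(178.6)
robot.servo_line([.5955,.076,.0616],O,.05); robot.dwell(.1); print(robot.read_force())
robot.move_gripper(.4); robot.servo_line([.5957,.076,.11],O,.15); robot.move_gripper(0.)
u=np.array([np.cos(np.radians(88.6)),np.sin(np.radians(88.6))]); c=np.array([.5957,.076])
for s in (-1,1):
    q=c+s*.042*u
    robot.servo_line([*q,.09],O,.2); robot.servo_line([*q,.068],O,.1); robot.dwell(.1); f0=np.array(robot.read_force())
    z=.066
    while z>.050:
        z-=.0015; robot.servo_line([*q,z],O,.04); f=np.array(robot.read_force())-f0
        if f[2]>22: break
    print(s,z,f.round(1),np.round(robot.read_position(),4))
    robot.servo_line([*q,.10],O,.15)
robot.goto([.47,.076,.28],down(180))
im,P=cloud('wrist','w5')
robot.goto([.485,.076,.26],down(-90))
im,P=cloud('wrist','w6'); print(robot.read_t())
cv2.imwrite('pics/w6c.png',cv2.resize(im[0:250,120:420],None,fx=2.4,fy=2.4,interpolation=cv2.INTER_CUBIC)[...,::-1])
q=P[(abs(P[...,2]-.062)<.012)&(abs(P[...,0]-.595)<.027)&(abs(P[...,1]-.076)<.062)]
for sx in(-1,1):
  for sy in(-1,1):
    k=q[((q[:,0]-.595)*sx>.018)&((q[:,1]-.076)*sy>.035)]; print(sx,sy,len(k),np.median(k[:,2]))
pl=P[(abs(P[...,2]-.03)<.006)]; print('plate z',np.median(pl[:,2]))
```

```text
[-2.93175412  1.34071598  3.96585327]
-1 0.058499999999999996 [-5.5 -1.6 22.3] [0.5962 0.0341 0.0616]
1 0.058499999999999996 [-4.6  0.2 22.4] [0.598  0.1181 0.0616]
40.925
-1 -1 248 0.06047397320953948
-1 1 238 0.060341247448449126
1 -1 274 0.060528575996197626
1 1 269 0.060412085850849284
plate z 0.02839432710894585
```

View pics/w6c.png

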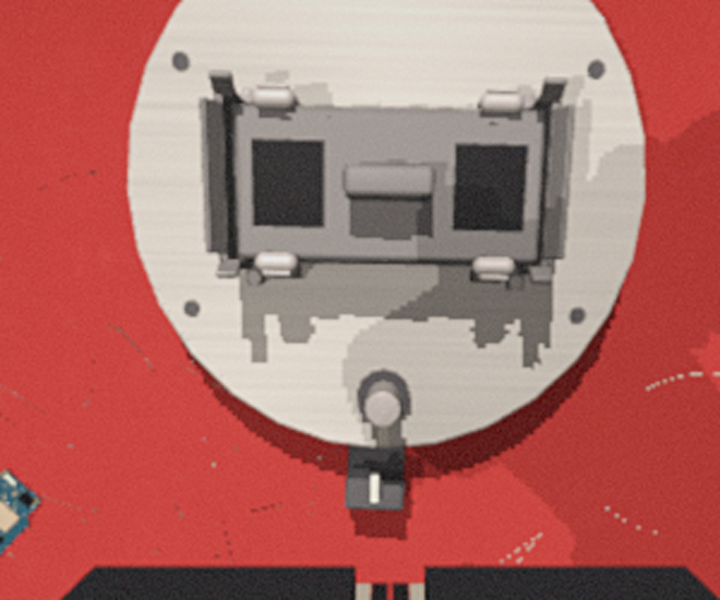

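The cover lies level with all four steel noses over its edges. Its corners are 32 mm above the plate, the height expected when fully home, and the post still points at the mark. I hand in.

```bash
python3 -c "
from h import *
print(robot.job_done(), robot.read_t())"
```

```text
the job is handed in; nothing more can be done
the job is handed in; nothing more can be done
```

The job is handed in at about 41 s of robot time. In the last wrist picture the stage stands about 1° or less from its mark and the cover lies level and fully home under all four clips. The arm touches nothing and met no bystander that I could see; the hand-in returned no verdict.

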